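Empty the tumbling barrel into the tray and stand it up again

TASK

The five wooden heel blocks in the little tilting tumbling barrel are finished. Slide the blue tray in under the barrel's mouth, close up to the stand, then tip the barrel over (the red handle is there for that), steadily and without flinging it, until all five heels have slid out into the tray. Then swing the barrel back fully upright against its stop, leaving the heels in the tray and the lasts, tools, tin and jar where they are.

Things in the scene. Friction and masses are not known exactly. Their poses are not given: they have to be found in the camera images.
- stand: Grey steel stand bolted to the bench. Origin: on the bench top under the tilt axis, midway between the cheeks (at x +-100 mm). x: parallel to the tilt axis, which is level, 160 mm up. y: the side to which the barrel pours. Base plate 235 (x) by 155 mm (y -150 to +5), 12 thick: the tray butts on its edge at y = +5. At y > 5 mm the bench below the barrel is free up to 55 mm.
- barrel (a joint): Tilt of the barrel about the stand's level axis, rad: 0 = upright against its stop (mouth up); grows as it tips to the stand's +y; 2.35 = the other stop (mouth out and down, 45 deg below level). Heels slide out from about 1.8 on; all are out at 2.3. Friction hinge, stays where left: friction 0.4 N m plus up to 0.4 of weight, 3 to 15 N at the handle. May start leaning up to 0.1.
- barrel_handle (a point): Middle of the red grip, a round bar 20 mm thick and 96 long, parallel to stand x, held by a rod on its +x end (60 mm from this point). Fixed to the barrel 140 mm from the tilt axis. At tilt t it is at stand x = -179 mm, y = 140 sin(t - 1.17), z = 160 + 140 cos(t - 1.17): it starts low on the -y side, passes over the top at 300 mm and comes down on the +y side. Air all round.
- barrel_mouth (a point): Centre of the barrel's open mouth, z out of the mouth. Dark green barrel, slightly flared, 130 mm deep, rim 157 mm across, bottom 128, wall 4, floor 6. Upright the mouth is at stand (0, -30, 250) mm. Fully tipped the rim's lowest point is at stand y 31, z 63 mm; heels drop at y 30 to 160, x within +-80 mm.
- barrel_middle (a point): Point on the barrel's axis, 65 mm below its mouth, 59 mm above its inner floor (moves with the barrel).
- tray: Loose blue plastic tray, open on top, 240 mm (its x) by 200 (its y) by 40 high, walls and floor 8 mm, 0.4 to 0.65 kg, slides on the bench. Origin: centre of its underside. Starts 80 to 150 mm too far out in stand +y, up to 40 mm off in x, up to 0.2 rad askew. Butted on the stand, square and centred, its origin is at stand (0, 105) mm; a gap of 15 mm or 25 mm off in x still does.
- heel1: Wooden heel block, D-shaped, 34 by 32 by 20 mm, 14 to 28 g, one of five lying in the barrel. Origin: centre of its wide face.
- heel2: Wooden heel block, D-shaped, 34 by 32 by 20 mm, 14 to 28 g, one of five lying in the barrel. Origin: centre of its wide face.
- heel3: Wooden heel block, D-shaped, 34 by 32 by 20 mm, 14 to 28 g, one of five lying in the barrel. Origin: centre of its wide face.
- heel4: Wooden heel block, D-shaped, 34 by 32 by 20 mm, 14 to 28 g, one of five lying in the barrel. Origin: centre of its wide face.
- heel5: Wooden heel block, D-shaped, 34 by 32 by 20 mm, 14 to 28 g, one of five lying in the barrel. Origin: centre of its wide face.
- last_green: Bystander: green plastic shoe last, 250 mm long, 84 mm wide, 100 mm high, sole down, toe along its x. Origin: middle of its underside. Leave it alone.
- last_brown: Bystander: brown wooden shoe last, same size. Leave it alone.
- hammer: Bystander: hammer, 240 mm, lying along its x. Leave it alone.
- brush: Bystander: brush, 200 mm, lying along its x. Leave it alone.
- tin: Bystander: yellow tin, 80 mm across, 90 mm high. Leave it alone.
- jar: Bystander: amber glass jar, 56 mm across, 75 mm high. Leave it alone.

How it is judged (in metres and radians):
On the way, in this order (a step that is already met when the one before it is completed fails the run):
1. the tray has been brought in under the mouth, close to the stand, before the barrel is tipped (value of joint barrel below 0.4 rad and y of tray in the frame of stand below 0.14 m and x of tray in the frame of stand between -0.06 and 0.06 m), for 0.1 s.
2. the barrel is being tipped with all five heels still in it (value of joint barrel above 0.6 rad and distance between each of heel1, heel2, heel3, heel4, heel5 and barrel_middle below 0.1 m), for 0.05 s.
3. with the barrel still tipped over, all five heels have come to lie in the tray (value of joint barrel above 1.3 rad and x of heel1 in the frame of tray between -0.114 and 0.114 m and y of heel1 in the frame of tray between -0.094 and 0.094 m and z of heel1 in the frame of tray between 0 and 0.06 m and x of heel2 in the frame of tray between -0.114 and 0.114 m and y of heel2 in the frame of tray between -0.094 and 0.094 m and z of heel2 in the frame of tray between 0 and 0.06 m and x of heel3 in the frame of tray between -0.114 and 0.114 m and y of heel3 in the frame of tray between -0.094 and 0.094 m and z of heel3 in the frame of tray between 0 and 0.06 m and x of heel4 in the frame of tray between -0.114 and 0.114 m and y of heel4 in the frame of tray between -0.094 and 0.094 m and z of heel4 in the frame of tray between 0 and 0.06 m and x of heel5 in the frame of tray between -0.114 and 0.114 m and y of heel5 in the frame of tray between -0.094 and 0.094 m and z of heel5 in the frame of tray between 0 and 0.06 m), for 0.2 s.
At the end, for the whole second after the job is handed in: The barrel stands upright against its stop (tilt under 0.09 rad) and still; all five heels lie at rest inside the tray's walls (origins within 114 mm in x and 94 mm in y of the tray's centre, less than 60 mm above the tray's underside); the tray is flat on the bench and at rest (value of joint barrel below 0.09 rad and velocity of joint barrel between -0.05 and 0.05 rad/s and angle between tray's own z axis and vertical below 0.08 rad and height (world z) of tray below 0.01 m and linear speed of tray below 0.02 m/s and x of heel1 in the frame of tray between -0.114 and 0.114 m and y of heel1 in the frame of tray between -0.094 and 0.094 m and z of heel1 in the frame of tray between 0 and 0.06 m and linear speed of each of heel1, heel2, heel3, heel4, heel5 below 0.03 m/s and x of heel2 in the frame of tray between -0.114 and 0.114 m and y of heel2 in the frame of tray between -0.094 and 0.094 m and z of heel2 in the frame of tray between 0 and 0.06 m and x of heel3 in the frame of tray between -0.114 and 0.114 m and y of heel3 in the frame of tray between -0.094 and 0.094 m and z of heel3 in the frame of tray between 0 and 0.06 m and x of heel4 in the frame of tray between -0.114 and 0.114 m and y of heel4 in the frame of tray between -0.094 and 0.094 m and z of heel4 in the frame of tray between 0 and 0.06 m and x of heel5 in the frame of tray between -0.114 and 0.114 m and y of heel5 in the frame of tray between -0.094 and 0.094 m and z of heel5 in the frame of tray between 0 and 0.06 m); the robot touches nothing.
It fails at once if the barrel is flung or slammed (faster than 3.5 rad/s) (velocity of joint barrel above 3.5 rad/s or velocity of joint barrel below -3.5 rad/s).
It fails at once if a last, tool, tin or jar is moved more than 30 mm (distance of any of last_green, last_brown, hammer, brush, tin, jar from where it was at the start of the episode above 0.03 m).
It also fails if it takes over 72 s, if anything falls off the work surface, if the arm or the gripper's body presses on something with over 40 N, if the wrist force passes 120 N, or if a joint passes its speed limit or range.

ROBOT

A 6-joint arm with a two-finger parallel gripper is mounted at the origin on the work surface. World frame = base frame: x ahead of the robot, y to its left, z up, the work surface at z = 0. Lengths are in mm, angles in degrees, forces in N, time in s.
With the tool pointing down it reaches from about 350 to 850 mm from the base axis. Payload 8.1 kg.
Tool frame: the origin (TCP) lies midway between the tips of the shut fingers; the grasp point (between the pads) lies 19 mm behind it (r.pinch_z is the distance from the TCP to the grasp point, in mm); z points along the fingers, y is the line along which they close (so a half turn about z gives the same grasp; the last joint's range is limited). The gripper opens to 85 mm and grips with 20 to 120 N. Pads are 22 mm wide; open, the fingers measure 114 mm over their backs; the gripper's body (76 mm by 85 mm) begins 54 mm behind the grasp point. The pads swing forward as they close: fully open they stand 13 mm farther back than shut.
Start: joints at [-76.455, 7.471, 85.268, -0, 87.261, -4.893], TCP at [189.785, -569.199, 231.292] pointing down, gripper open.
Joint ranges: [-169.43, 169.43], [-51.17, 129.36], [1.28, 143.12], [-76.62, 256.62], [0, 156.53], [-152.29, 152.29]. Speed limits (degrees/s): [136.94, 136.94, 159.86, 180, 180, 180].

INTERFACE

Orientations are given as [roll, pitch, yaw] about the fixed x, y, z axes, in that order (R = Rz(yaw) Ry(pitch) Rx(roll)).
In Python, from bench import r gives the robot as it stands.
- The arm moves only by the shell command python3 -m jog 'ROWS' [OPENING] [FORCE]. ROWS is JSON, one flat list of numbers, 6 for each row, row after row: the shift along the tool's x, y, z in m, then the turn, a rotation vector about the tool's x, y, z in rad. A call has 1 to 8 rows; each row is the pose to reach, as a shift and turn from the pose commanded when the call began, along the tool's axes at that moment; what a row does not reach only later rows make up. A row lasts 1/8 s, in which the tool goes at most 62.5 mm and 10.7 degrees, less where a joint would pass 70% of its speed; a pose out of reach is approached as far as the arm can. A call with a gripper value outside its range is refused whole. OPENING is the opening, from -1 (shut) to 1 (fully open), set as the call begins (- or left out, the last holds). The fingers move at their own pace and stop on an object; FORCE is the grip in N (left out, the last holds). Time passes only in rows, so rows that repeat a pose let the fingers close. It gives the time, the measured TCP pose, the force, the opening and the grip force at its end, in the units of the state.
- r.sense(): the state, without advancing time (a new reading comes with each control period).
- r.snapshot(name): name is "scene" or "side" or "wrist"; returns a dict with "pixels" (420x560x3 uint8, red, green, blue), "range_z" (420x560 float32, mm along the optical axis (not along the pixel's ray), 0 where there is no reading), "K" (3x3 intrinsics, pixels), "k1" (the pictures are not rectified: a ray, as slopes to the right and down, at radius r is drawn at 1 + k1 r^2 times it, then the intrinsics apply), "rvec" (rotation vector, rad) and "tvec" (3), from world to camera coordinates, as OpenCV has them. Camera axes: x right, y down, z forward; pixel columns grow to the right and rows downward; lengths in mm; the calibration is good to about 2 mm. A picture is of the moment at which its call begins.
- r.hand_in(): hands the job in; it is judged then, once.
Trained networks look in a picture, given as the dict that the camera call returned (one of the last four; its "shot" number tells which), for a name from the list of things; names that differ only in an ending like _2 or _b are one class to them, and where a whole thing is asked for, a point or a joint stands for the part that bears it (a point fixed in the world has none). Each returns a list of dicts, best first, with "score" (0 to 1); they miss things now and then, are a little off and sometimes report something else, mostly with a low value. They report only what shows in the picture. A call takes as long as a camera call.
- r.look_for(picture, target): "bbox" ([left, top, right, bottom] in pixels, round what is visible of it).
- r.outline_of(picture, target): "region" (420x560 bool, what is visible of it) and "bbox" ([left, top, right, bottom] in pixels, round what is visible of it).
The state is a dict: "time": time; "joint_pos": joint angles; "qd": joint speeds; "joint_efforts": joint torques, N m; "tool_pos": TCP position; "tcp_rot": TCP orientation; "ft_force": force on the tool from outside, world axes, zero at the start; "wrist_torque": the same for the moment, N m; "finger_gap": finger opening in mm; "grip_force": force on a finger pad.
Only numpy, scipy, OpenCV 4.12 (cv2) and the standard library are available. Lean on these libraries where they do the work, as an engineer would, in place of code of your own. Each camera call takes 0.05 s, during which the arm holds its last target. There are 200 camera calls.

## Working session

There is one attempt and no reset: what is moved stays moved. The work goes in short steps, Python scripts to look and compute and a shell command to move; the robot and the scene stay as the last step left them, time stands still between calls to the robot, and variables do not carry over. Pictures are saved under pics/ and viewed, at most 10 in all, crops included, and the job is handed in when it is done.

```bash
ls; mkdir -p pics; cat > h.py <<'E'
import numpy as np, cv2
from bench import r
from scipy.spatial.transform import Rotation as R
def cloud(p):
    K=np.array(p["K"]);H,W=p["range_z"].shape
    u,v=np.meshgrid(np.arange(W),np.arange(H))
    xy=cv2.undistortPoints(np.stack([u,v],-1).reshape(-1,1,2).astype(float),K,np.array([p["k1"],0,0,0.])).reshape(H,W,2)
    z=p["range_z"].astype(float)
    c=np.dstack([xy[...,0]*z,xy[...,1]*z,z])
    Rm=cv2.Rodrigues(np.array(p["rvec"],float))[0]
    w=(c-np.array(p["tvec"]).ravel())@Rm
    w[z<=0]=np.nan
    return w
def save(p,n): cv2.imwrite("pics/"+n+".png",p["pixels"][...,::-1])
E
python3 - <<'E'
from h import *
s=r.sense();print(s["time"],s["tool_pos"],s["tcp_rot"],s["finger_gap"])
ims=[]
for n in("scene","side"):
    p=r.snapshot(n);ims.append(p["pixels"]);w=cloud(p);np.savez(n+".npz",w=w,px=p["pixels"])
    for t in("stand","tray","barrel","barrel_handle","heel1","last_green","last_brown","hammer","brush","tin","jar"):
        o=r.outline_of(p,t)
        for d in o[:1]:
            q=w[d["region"]];q=q[~np.isnan(q[:,0])]
            print(n,t,round(d["score"],2),np.round(d["bbox"]),len(q),np.round(np.nanmedian(q,0)) if len(q) else"",np.round(np.percentile(q,[2,98],axis=0)).tolist() if len(q) else "")
    save(p,n)
E
```

```text
pics
0.0 [ 189.65384709 -568.66095727  230.24266901] [-1.79894069e+02 -1.04848266e-02  1.84354810e+01] 85.63245920033418
scene stand 0.83 [158. 122. 258. 277.] 7135 [ 655. -111.  167.] [[476.0, -218.0, 6.0], [766.0, -34.0, 252.0]]
scene tray 0.73 [231. 230. 351. 350.] 7448 [621. 133.   9.] [[497.0, 30.0, 3.0], [742.0, 238.0, 41.0]]
scene barrel 0.75 [174. 122. 261. 255.] 4474 [ 635. -129.  198.] [[468.0, -219.0, 121.0], [738.0, -32.0, 252.0]]
scene barrel_handle 0.75 [175. 124. 260. 257.] 4456 [ 635. -129.  198.] [[467.0, -218.0, 122.0], [738.0, -32.0, 252.0]]
scene heel1 0.63 [193. 208. 210. 219.] 122 [ 673. -132.  146.] [[655.0, -147.0, 125.0], [714.0, -63.0, 252.0]]
scene last_green 0.68 [345. 333. 408. 420.] 2659 [656. 433.   4.] [[548.0, 390.0, -3.0], [750.0, 484.0, 67.0]]
scene last_brown 0.59 [156. 100. 223. 160.] 1804 [ 438. -473.    8.] [[330.0, -503.0, -3.0], [562.0, -435.0, 81.0]]
scene hammer 0.8 [309. 180. 365. 244.] 923 [343.  73.  22.] [[263.0, 24.0, -3.0], [489.0, 105.0, 28.0]]
scene brush 0.84 [233. 129. 279. 168.] 573 [ 341. -261.   16.] [[268.0, -289.0, -2.0], [442
[... 501 characters left out ...]
9.] [[456.0, -227.0, 83.0], [733.0, -33.0, 253.0]]
side barrel_handle 0.84 [260. 190. 363. 256.] 3427 [ 640. -121.  199.] [[463.0, -226.0, 115.0], [732.0, -33.0, 253.0]]
side last_green 0.79 [280. 138. 331. 169.] 1006 [641. 451.  12.] [[551.0, 409.0, -4.0], [769.0, 497.0, 86.0]]
side last_brown 0.91 [230. 349. 323. 376.] 2367 [ 445. -441.    5.] [[333.0, -488.0, -3.0], [559.0, -420.0, 69.0]]
side hammer 0.87 [202. 218. 278. 243.] 707 [352.  65.  21.] [[261.0, 18.0, -3.0], [491.0, 110.0, 30.0]]
side tin 0.75 [239. 152. 261. 178.] 522 [426. 346.  67.] [[389.0, 330.0, 4.0], [464.0, 398.0, 94.0]]
side jar 0.68 [263. 180. 333. 236.] 1546 [561. 172.  11.] [[488.0, 17.0, 2.0], [706.0, 241.0, 41.0]]
```

```bash
python3 - <<'E'
from h import *
a=np.load("scene.npz");w=a["w"];px=a["px"].astype(int)
b=np.load("side.npz");w=np.concatenate([w.reshape(-1,3),b["w"].reshape(-1,3)]);px=np.concatenate([px.reshape(-1,3),b["px"].reshape(-1,3).astype(int)])
ok=~np.isnan(w[:,0]);w=w[ok];c=px[ok]
box=(w[:,0]>430)&(w[:,0]<850)&(w[:,1]>-300)&(w[:,1]<280);w=w[box];c=c[box]
red=(c[:,0]>c[:,1]*2)&(c[:,0]>c[:,2]*2)&(c[:,0]>70)
q=w[red];print("red",len(q),np.round(np.percentile(q,[2,25,50,75,98],axis=0)))
blue=(c[:,2]>c[:,0]*1.6)&(c[:,2]>c[:,1]*1.2)&(c[:,2]>60)
t=w[blue];print("blue",len(t)); 
print("tray rect",cv2.minAreaRect(t[t[:,2]>30][:,:2].astype(np.float32)),cv2.minAreaRect(t[:,:2].astype(np.float32)))
pl=w[(w[:,2]>9)&(w[:,2]<15)&~blue&(w[:,1]<0)]
print("plate",len(pl),cv2.minAreaRect(pl[:,:2].astype(np.float32)),np.round(np.percentile(pl,[1,99],axis=0)))
g=(c[:,1]>c[:,0]*1.25)&(c[:,1]>c[:,2]*1.1)
rim=w[g&(w[:,2]>235)];print("rim",len(rim),cv2.minEnclosingCircle(rim[:,:2].astype(np.float32)),rim[:,2].max())
E
python3 -c "
import cv2
a=cv2.imread('pics/scene.png')[110:370,130:450];b=cv2.imread('pics/side.png')[130:320,190:420]
import numpy as np
a=cv2.resize(a,None,fx=1.5,fy=1.5);b=cv2.resize(b,None,fx=1.3,fy=1.3)
o=np.zeros((400,800,3),np.uint8);o[:390,:480]=a;o[:247,490:789]=b;cv2.imwrite('pics/v1.png',o)"
```

```text
red 559 [[ 435. -231.   -0.]
 [ 460. -225.  218.]
 [ 485. -220.  223.]
 [ 511. -214.  225.]
 [ 678.  -43.  228.]]
blue 8897
tray rect ((623.4417114257812, 62.386695861816406), (253.02410888671875, 343.6612548828125), 8.495160102844238) ((620.0321655273438, 61.87194061279297), (260.6958312988281, 343.14093017578125), 8.707173347473145)
plate 2590 ((627.6610107421875, -154.52557373046875), (435.3906555175781, 184.52503967285156), 12.643573760986328) [[ 455. -255.    9.]
 [ 772.  -67.   15.]]
rim 424 ((651.2550048828125, -103.68212127685547), 78.60151672363281) 254.66671509756458
```

View pics/v1.png

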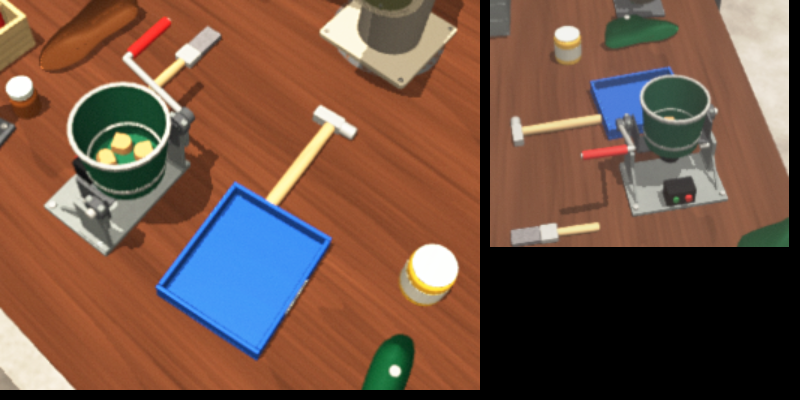

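```bash
cat > fit.py <<'E'
from h import *
def rect(q): 
    q=q[:,:2].astype(np.float32); (c,s,a)=cv2.minAreaRect(q); return np.round(c,1),np.round(s,1),round(a,2)
def fit():
  for n in("scene","side"):
    p=r.snapshot(n);w=cloud(p);c=p["pixels"].astype(int)
    k=np.ones((3,3),np.uint8)
    for t in("stand","tray"):
        o=r.outline_of(p,t)
        if not o: continue
        m=o[0]["region"]
        m=cv2.erode(m.astype(np.uint8),k)>0
        q=w[m];cc=c[m];ok=~np.isnan(q[:,0]);q=q[ok];cc=cc[ok]
        if t=="tray":
            top=q[(q[:,2]>34)&(q[:,2]<46)]; print(n,"tray top",len(top),rect(top)); print(n,"tray all",len(q),rect(q))
        else:
            pl=q[(q[:,2]>7)&(q[:,2]<17)]; print(n,"plate",len(pl),rect(pl))
            red=(cc[:,0]>cc[:,1]*2)&(cc[:,0]>cc[:,2]*2)&(cc[:,0]>70)&(q[:,0]<560)
            h=q[red];L=cv2.fitLine(h[:,:3].astype(np.float32),cv2.DIST_HUBER,0,.01,.01).ravel()
            print(n,"handle",len(h),np.round(np.percentile(h,[2,50,98],axis=0)).tolist(),np.round(L,3),"yaw",np.degrees(np.arctan2(L[1],L[0])))
            rim=q[q[:,2]>238];print(n,"rim",len(rim),cv2.minEnclosingCircle(rim[:,:2].astype(np.float32)),np.percentile(rim[:,2],98))
  return p
if __name__=="__main__": fit()
E
python3 fit.py
```

```text
scene plate 1190 (array([ 612.1, -153.3]), array([328.6, 168.2]), 9.59)
scene handle 169 [[443.0, -225.0, 218.0], [486.0, -215.0, 224.0], [527.0, -208.0, 228.0]] [ 9.95000e-01  9.90000e-02  2.10000e-02  4.85215e+02 -2.15468e+02
  2.24002e+02] yaw 5.690073
scene rim 766 ((651.9881591796875, -103.5651626586914), 79.41018676757812) 253.4065226025385
scene tray top 900 (array([619., 134.]), array([238.6, 199.3]), 9.25)
scene tray all 7118 (array([619.6, 134. ]), array([239.1, 199.5]), 9.53)
side plate 1869 (array([643.3, -68.4]), array([228.8, 323.3]), 4.97)
side handle 180 [[436.0, -231.0, 216.0], [481.0, -224.0, 223.0], [524.0, -214.0, 229.0]] [ 9.97000e-01  7.70000e-02  1.10000e-02  4.80004e+02 -2.24175e+02
  2.23037e+02] yaw 4.4311833
side rim 446 ((646.57080078125, -107.4245834350586), 79.73670959472656) 254.71703512732896
side tray top 185 (array([609.5, 128.5]), array([231.5, 201.4]), 8.76)
side tray all 1312 (array([551.1, 117.6]), array([369.8, 186.4]), 64.1)
```

```bash
cat > rel.py <<'E'
import sys
from h import *
# stand-frame targets x,y,z,yaw_off(deg tool x vs stand x), rollx(deg about stand x) -> tool-frame row
O=np.array([647,-75,0.]);YAW=5.2
S=R.from_euler("z",YAW,degrees=True)
def rel(x,y,z,yo,roll=0):
    s=r.sense();T=R.from_euler("xyz",s["tcp_rot"],degrees=True)
    p=O+S.apply([x,y,z]);G=S*R.from_euler("x",roll,degrees=True)*R.from_euler("z",yo,degrees=True)*R.from_euler("x",180,degrees=True)
    d=T.inv().apply(p-np.array(s["tool_pos"]))/1000;v=(T.inv()*G).as_rotvec()
    return np.round(d,4).tolist()+np.round(v,3).tolist()
if __name__=="__main__":
    s=r.sense();print("t",s["time"],"stand tcp",np.round(S.inv().apply(np.array(s["tool_pos"])-O),1),np.round(s["tcp_rot"],1),"F",np.round(S.inv().apply(s["ft_force"]),1),s["finger_gap"])
    for a in sys.argv[1:]: print(a,rel(*map(float,a.split(","))))
E
python3 rel.py=- 2>/dev/null; python3 rel.py=  2>/dev/null; python3 rel.py -- 2>/dev/null; python3 rel.py " -12,340,400,90"
```

```text
t 1.5 stand tcp [-500.1 -450.7  231.3] [-180.    -0.    18.4] F [-1.1  0.2  0.1] 85.2560607609201
t 1.5 stand tcp [-500.1 -450.7  231.3] [-180.    -0.    18.4] F [-1.1  0.2  0.1] 85.2560607609201
 -12,340,400,90 [0.6562, -0.658, -0.1687, 0.0, -0.0, -1.34]
```

```bash
python3 -m jog '[0,0,-0.06,0,0,0, 0,0,-0.12,0,0,0, 0,0,-0.17,0,0,0]' 1
```

```text
time: 1.88
tool_pos: [189.8, -569.2, 404.1]
tcp_rot: [179.9, 0.0, 18.4]
ft_force: [-0.2, -1.0, 0.0]
finger_gap: 85.5
grip_force: 0.0
```

```bash
python3 rel.py " -12,340,400,90"
```

```text
t 1.875 stand tcp [-500.1 -450.7  404.1] [179.9   0.   18.4] F [-0.3 -0.9  0. ] 85.45811809459711
 -12,340,400,90 [0.6562, -0.6579, 0.0028, 0.002, 0.001, -1.34]
```

```bash
python3 -m jog '[0.656,-0.658,0,0,0,-1.34, 0.656,-0.658,0,0,0,-1.34, 0.656,-0.658,0,0,0,-1.34, 0.656,-0.658,0,0,0,-1.34, 0.656,-0.658,0,0,0,-1.34, 0.656,-0.658,0,0,0,-1.34, 0.656,-0.658,0,0,0,-1.34, 0.656,-0.658,0,0,0,-1.34]' 1; python3 rel.py " -12,340,400,90"
```

```text
time: 2.88
tool_pos: [413.2, -119.7, 401.6]
tcp_rot: [179.9, 0.0, 95.4]
ft_force: [0.8, -0.6, -0.1]
finger_gap: 85.4
grip_force: 0.0
t 2.875 stand tcp [-236.9  -23.3  401.6] [179.9   0.   95.4] F [ 0.8 -0.6 -0.1] 85.41955951046666
 -12,340,400,90 [0.3626, 0.2262, 0.0016, 0.001, 0.001, 0.003]
```

```bash
python3 -m jog '[0.363,0.226,0,0,0,0, 0.363,0.226,0,0,0,0, 0.363,0.226,0,0,0,0, 0.363,0.226,0,0,0,0, 0.363,0.226,0,0,0,0, 0.363,0.226,0,0,0,0, 0.363,0.226,0,0,0,0, 0.363,0.226,0.05,0,0,0]' 1; python3 rel.py " -12,340,8,90"
```

```text
time: 3.88
tool_pos: [608.0, 265.0, 354.3]
tcp_rot: [179.5, -0.2, 95.4]
ft_force: [-0.1, -0.5, -0.6]
finger_gap: 85.1
grip_force: 0.0
t 3.875 stand tcp [ -8.  342.1 354.3] [179.5  -0.2  95.4] F [-0.1 -0.5 -0.6] 85.12066925859045
 -12,340,8,90 [-0.0031, -0.0068, 0.3463, 0.008, -0.003, 0.004]
```

```bash
python3 -m jog '[0,-0.004,0.34,0,0,0, 0,-0.004,0.34,0,0,0, 0,-0.004,0.34,0,0,0, 0,-0.004,0.34,0,0,0, 0,-0.004,0.34,0,0,0, 0,-0.004,0.34,0,0,0, 0,-0.004,0.34,0,0,0]' 1; python3 rel.py " -12,340,8,90" " -12,230,8,90"; python3 - <<'E'
from h import *
p=r.snapshot("scene");save(p,"s2");cv2.imwrite("pics/v2.png",cv2.resize(p["pixels"][110:370,130:450,::-1],None,fx=1.5,fy=1.5))
E
```

```text
time: 4.75
tool_pos: [598.0, 259.1, 7.7]
tcp_rot: [-179.6, 0.1, 95.2]
ft_force: [-0.5, 0.2, 0.9]
finger_gap: 85.3
grip_force: 0.0
t 4.75 stand tcp [-18.5 337.2   7.7] [-1.796e+02  1.000e-01  9.520e+01] F [-0.5  0.2  0.9] 85.29435229893042
 -12,340,8,90 [0.0028, 0.0065, -0.0003, -0.006, 0.002, 0.0]
 -12,230,8,90 [-0.1072, 0.0065, -0.0001, -0.006, 0.002, 0.0]
```

View pics/v2.png

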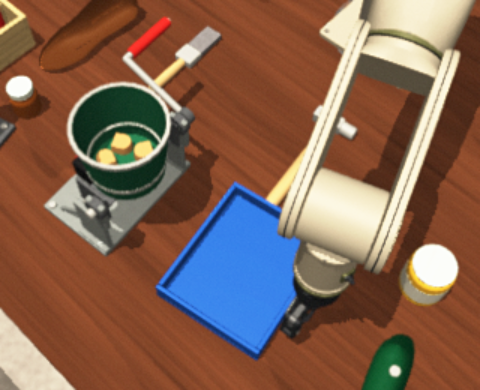

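The gripper stands low just beyond the tray's far wall (crop 300,310), with the tray untouched. Pushing now.

```bash
python3 -m jog '[-0.005,0.006,0,0,0,0, -0.02,0.006,0,0,0,0, -0.035,0.006,0,0,0,0, -0.05,0.006,0,0,0,0, -0.065,0.006,0,0,0,0, -0.08,0.006,0,0,0,0, -0.09,0.006,0,0,0,0, -0.1,0.006,0,0,0,0]' 1; python3 rel.py " -12,216,8,90"; python3 fit.py | grep "tray"
```

```text
time: 5.8
tool_pos: [616.6, 160.6, 12.5]
tcp_rot: [179.9, -0.1, 95.2]
ft_force: [1.2, 5.5, 2.4]
finger_gap: 85.4
grip_force: 2.8
t 5.8 stand tcp [ -8.9 237.4  12.5] [ 1.799e+02 -1.000e-01  9.520e+01] F [1.7 5.3 2.4] 85.43589652151172
 -12,216,8,90 [-0.0214, -0.0031, 0.0045, 0.002, -0.001, -0.0]
scene tray top 444 (array([629.5,  50.9]), array([220.7, 197.5]), 5.18)
scene tray all 4475 (array([629.7,  51.5]), array([221.6, 197.9]), 4.77)
```

```bash
python3 -m jog '[-0.006,0,0,0,0,0, -0.012,0,0,0,0,0, -0.016,0,0,0,0,0, -0.019,0,0,0,0,0]' 1; python3 rel.py " -12,216,8,90"
```

```text
time: 6.6
tool_pos: [617.5, 141.7, 11.1]
tcp_rot: [-180.0, -0.0, 95.2]
ft_force: [-0.8, 1.6, -1.8]
finger_gap: 85.5
grip_force: 1.1
t 6.6 stand tcp [ -9.8 218.5  11.1] [-180.    -0.    95.2] F [-0.6  1.6 -1.8] 85.45395998821682
 -12,216,8,90 [-0.0025, -0.0022, 0.0031, -0.0, -0.0, 0.0]
```

```bash
python3 -m jog '[-0.002,0,0,0,0,0, -0.004,0,0,0,0,0, -0.006,0,0,0,0,0]' 1; python3 rel.py 
```

```text
time: 6.98
tool_pos: [618.7, 139.0, 11.8]
tcp_rot: [179.9, -0.3, 95.2]
ft_force: [0.5, 19.7, -2.4]
finger_gap: 85.3
grip_force: 10.0
t 6.975 stand tcp [ -8.7 215.6  11.8] [179.9  -0.3  95.2] F [ 2.3 19.6 -2.4] 85.31668196288257
```

```bash
python3 -m jog '[0.03,0,0,0,0,0, 0.03,0,-0.06,0,0,0, 0.03,0,-0.12,0,0,0, 0.03,0,-0.18,0,0,0, 0.03,0,-0.24,0,0,0, 0.03,0,-0.3,0,0,0, 0.03,0,-0.36,0,0,0, 0.03,0,-0.39,0,0,0]' 1; python3 rel.py " -189,-129,400,0"; python3 fit.py
```

```text
time: 7.98
tool_pos: [616.1, 165.7, 406.8]
tcp_rot: [179.6, 0.0, 95.2]
ft_force: [-0.2, 0.6, 0.3]
finger_gap: 85.1
grip_force: 0.0
t 7.975 stand tcp [ -9.  242.5 406.8] [179.6   0.   95.2] F [-0.2  0.6  0.3] 85.13151325459702
 -189,-129,400,0 [-0.3715, -0.18, 0.0056, 0.005, -0.005, 1.571]
scene plate 817 (array([ 613.4, -160. ]), array([326.8, 148.5]), 8.87)
scene handle 163 [[440.0, -224.0, 217.0], [484.0, -215.0, 224.0], [527.0, -208.0, 228.0]] [ 9.96000e-01  8.50000e-02  1.80000e-02  4.84158e+02 -2.14753e+02
  2.23797e+02] yaw 4.876902
scene rim 683 ((650.9271240234375, -101.57698822021484), 80.2396469116211) 253.08442359514126
scene tray top 823 (array([624.7,  27.3]), array([237.5, 200. ]), 5.22)
scene tray all 6467 (array([624.5,  27.7]), array([237.5, 200.2]), 5.01)
side plate 1796 (array([ 644.1, -102.3]), array([226. , 254.7]), 5.42)
side handle 142 [[436.0, -231.0, 216.0], [478.0, -224.0, 223.0], [524.0, -216.0, 229.0]] [ 9.97000e-01  8.10000e-02 -1.70000e-02  4.79334e+02 -2.24615e+02
  2.23005e+02] yaw 4.6220403
side rim 386 ((646.3519897460938, -107.7039794921875), 78.75100708007812) 254.90941514449747
side tray top 140 (array([554. ,  18.5]), array([111.8, 199.9]), 4.68)
side tray all 756 (array([610.1,  25.6]), array([224.1, 204.8]), 4.96)
```

```bash
python3 -m jog '[-0.37,-0.18,0,0,0,1.57, -0.37,-0.18,0,0,0,1.57, -0.37,-0.18,0,0,0,1.57, -0.37,-0.18,0,0,0,1.57, -0.37,-0.18,0,0,0,1.57, -0.37,-0.18,0,0,0,1.57, -0.37,-0.18,0,0,0,1.57, -0.37,-0.18,0,0,0,1.57]' 1; python3 rel.py " -189,-127,300,0"  " -189,-127,198,0"
```

```text
time: 9.28
tool_pos: [468.0, -221.2, 399.0]
tcp_rot: [-179.9, 0.2, 8.7]
ft_force: [0.5, -0.0, -0.4]
finger_gap: 85.2
grip_force: 0.0
t 9.275 stand tcp [-191.5 -129.4  399. ] [-179.9    0.2    8.7] F [ 0.5 -0.1 -0.4] 85.23379665919234
 -189,-127,300,0 [0.003, -0.0021, 0.099, -0.002, 0.003, 0.061]
 -189,-127,198,0 [0.0033, -0.0019, 0.201, -0.002, 0.003, 0.061]
```

```bash
python3 -m jog '[0.003,-0.002,0.05,0,0,0.06, 0.003,-0.002,0.1,0,0,0.06, 0.003,-0.002,0.14,0,0,0.06, 0.003,-0.002,0.17,0,0,0.06, 0.003,-0.002,0.19,0,0,0.06, 0.003,-0.002,0.201,0,0,0.06]' 1; python3 rel.py " -189,-127,197,0"; python3 - <<'E'
from h import *
p=r.snapshot("scene");q=r.snapshot("side")
o=np.zeros((400,800,3),np.uint8);o[:390,:400]=cv2.resize(p["pixels"][100:295,130:330],None,fx=2,fy=2);o[:360,410:800]=cv2.resize(q["pixels"][150:330,220:415],None,fx=2,fy=2)
cv2.imwrite("pics/v3.png",o[...,::-1])
E
```

```text
time: 10.02
tool_pos: [471.7, -216.0, 198.5]
tcp_rot: [-179.9, 0.1, 5.8]
ft_force: [-0.0, -0.3, -0.4]
finger_gap: 85.2
grip_force: 0.0
t 10.025 stand tcp [-187.4 -124.5  198.5] [-1.799e+02  1.000e-01  5.800e+00] F [-0.1 -0.3 -0.4] 85.21582501764125
 -189,-127,197,0 [-0.0016, 0.0025, 0.0015, -0.001, 0.002, 0.011]
```

View pics/v3.png

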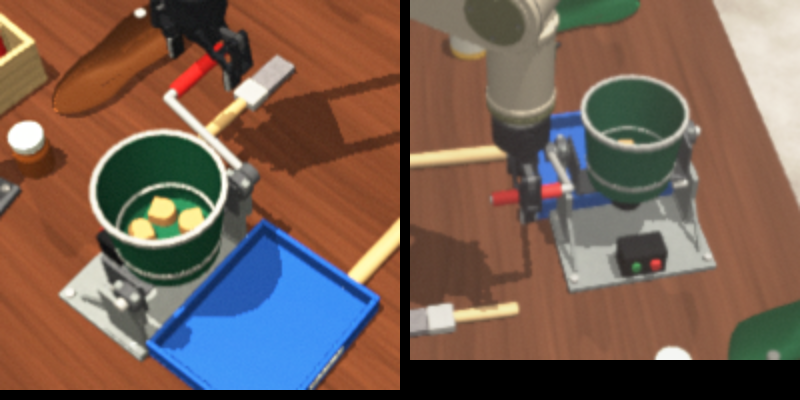

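The bar lies between the open fingers (left view 205,65; right view 525,195), and the tray is butted on the stand. Close.

```bash
python3 -m jog '[0,0.001,0,0,0,0, 0,0.001,0,0,0,0, 0,0.001,0,0,0,0, 0,0.001,0,0,0,0, 0,0.001,0,0,0,0, 0,0.001,0,0,0,0]' -1 60; python3 rel.py
```

```text
time: 10.88
tool_pos: [473.0, -218.8, 201.3]
tcp_rot: [179.8, -0.1, 5.8]
ft_force: [0.0, -5.0, 1.3]
finger_gap: 18.1
grip_force: 58.5
t 10.875 stand tcp [-186.4 -127.5  201.3] [ 1.798e+02 -1.000e-01  5.800e+00] F [-0.4 -5.   1.3] 18.054096887474714
```

```bash
python3 - <<'E'
import numpy as np
t0=.034
f=lambda t:np.array([-140*np.sin(t-1.17),-140*np.cos(t-1.17)])
for k in range(3):
    b=t0+k*.8
    print(round(b,2),[(np.round((f(b+.1*(i+1))-f(b))/1000,4)).tolist() for i in range(8)])
E
```

```text
0.03 [[-0.0065, -0.0124], [-0.0142, -0.0241], [-0.0231, -0.0349], [-0.033, -0.0448], [-0.0438, -0.0537], [-0.0555, -0.0614], [-0.0678, -0.0679], [-0.0808, -0.0732]]
0.83 [[-0.0134, -0.0039], [-0.0272, -0.0065], [-0.0411, -0.0077], [-0.0551, -0.0075], [-0.069, -0.006], [-0.0827, -0.003], [-0.096, 0.0013], [-0.1088, 0.007]]
1.63 [[-0.0122, 0.0069], [-0.0236, 0.0149], [-0.0342, 0.0241], [-0.0438, 0.0343], [-0.0524, 0.0454], [-0.0597, 0.0572], [-0.0659, 0.0698], [-0.0708, 0.0829]]
```

```bash
python3 -m jog '[0,-0.0065,-0.0124,0,0,0, 0,-0.0142,-0.0241,0,0,0, 0,-0.0231,-0.0349,0,0,0, 0,-0.033,-0.0448,0,0,0, 0,-0.0438,-0.0537,0,0,0, 0,-0.0555,-0.0614,0,0,0, 0,-0.0678,-0.0679,0,0,0, 0,-0.0808,-0.0732,0,0,0]' -1 60; python3 rel.py
```

```text
time: 11.88
tool_pos: [466.9, -143.0, 280.4]
tcp_rot: [179.1, -0.6, 5.6]
ft_force: [2.6, -23.0, 28.5]
finger_gap: 17.8
grip_force: 62.2
t 11.875 stand tcp [-185.5  -51.4  280.4] [179.1  -0.6   5.6] F [  0.5 -23.1  28.5] 17.76369278404381
```

```bash
python3 -m jog '[0,-0.0134,-0.008,0,0,0, 0,-0.0272,-0.0115,0,0,0, 0,-0.0411,-0.0127,0,0,0, 0,-0.0551,-0.0125,0,0,0, 0,-0.0605,-0.012,0,0,0]' -1 60; python3 rel.py
```

```text
time: 12.5
tool_pos: [461.2, -78.8, 290.3]
tcp_rot: [179.6, -0.6, 5.8]
ft_force: [6.5, -10.0, 14.9]
finger_gap: 18.1
grip_force: 63.9
t 12.5 stand tcp [-185.4   13.1  290.3] [179.6  -0.6   5.8] F [  5.6 -10.6  14.9] 18.14343356713417
```

```bash
python3 - <<'E'
import numpy as np
f=lambda t:np.array([-140*np.sin(t-1.17),-140*np.cos(t-1.17)])
b=1.26
print([(np.round((f(b+.1*(i+1))-f(b))/1000,4)).tolist() for i in range(11)])
E
python3 -m jog '[0,-0.014,0,0,0,0, -0.001,-0.0273,0.002,0,0,0, -0.001,-0.0405,0.006,0,0,0]' -1 60; python3 rel.py
```

```text
[[-0.0139, 0.002], [-0.0275, 0.0053], [-0.0406, 0.0099], [-0.0533, 0.0159], [-0.0653, 0.0231], [-0.0765, 0.0315], [-0.0869, 0.0409], [-0.0962, 0.0513], [-0.1045, 0.0626], [-0.1115, 0.0747], [-0.1174, 0.0874]]
time: 12.88
tool_pos: [457.3, -37.9, 282.4]
tcp_rot: [179.7, -0.7, 5.8]
ft_force: [22.0, -8.2, -4.7]
finger_gap: 17.6
grip_force: 58.6
t 12.875 stand tcp [-185.6   54.2  282.4] [179.7  -0.7   5.8] F [ 21.2 -10.1  -4.7] 17.64234385971006
```

```bash
python3 -m jog '[0.003,-0.0128,0.008,0,0,0, 0.003,-0.0248,0.016,0,0,0, 0.003,-0.036,0.0245,0,0,0, 0.003,-0.0464,0.0345,0,0,0, 0.003,-0.052,0.04,0,0,0]' -1 60; python3 rel.py;  python3 - <<'E'
from h import *
p=r.snapshot("scene");q=r.snapshot("side")
o=np.zeros((400,800,3),np.uint8);o[:390,:400]=cv2.resize(p["pixels"][100:295,130:330],None,fx=2,fy=2);o[:360,410:800]=cv2.resize(q["pixels"][150:330,220:415],None,fx=2,fy=2)
cv2.imwrite("pics/v4.png",o[...,::-1])
E
```

```text
time: 13.5
tool_pos: [452.9, 14.4, 241.2]
tcp_rot: [179.8, -0.4, 5.8]
ft_force: [-1.4, 1.8, 8.5]
finger_gap: 17.9
grip_force: 65.0
t 13.5 stand tcp [-185.2  106.6  241.2] [179.8  -0.4   5.8] F [-1.3  1.9  8.5] 17.873482882307414
```

View pics/v4.png

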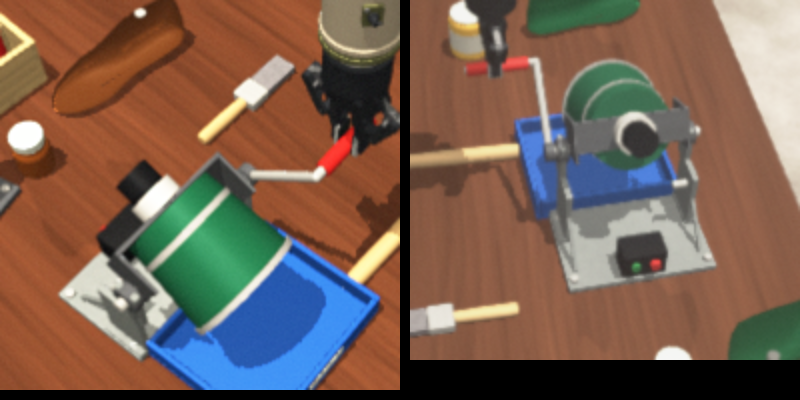

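The barrel is tipped past level (axis pointing slightly down into the tray), with the handle held at left view (335,150) and no heels out yet. Continuing.

```bash
python3 -m jog '[0,-0.0066,0.0082,0,0,0, 0,-0.0125,0.0169,0,0,0, 0,-0.0174,0.0254,0,0,0, 0,-0.0217,0.034,0,0,0, 0,-0.0225,0.0365,0,0,0, 0,-0.0225,0.0365,0,0,0, 0,-0.0225,0.0365,0,0,0, 0,-0.0225,0.0365,0,0,0]' -1 60; python3 rel.py;  python3 - <<'E'
from h import *
p=r.snapshot("scene");q=r.snapshot("side")
o=np.zeros((400,800,3),np.uint8);o[:390,:400]=cv2.resize(p["pixels"][100:295,130:330],None,fx=2,fy=2);o[:360,410:800]=cv2.resize(q["pixels"][150:330,220:415],None,fx=2,fy=2)
cv2.imwrite("pics/v5.png",o[...,::-1])
E
```

```text
time: 14.6
tool_pos: [450.9, 37.2, 204.9]
tcp_rot: [179.9, -0.4, 5.8]
ft_force: [7.0, -0.3, 2.4]
finger_gap: 17.8
grip_force: 63.1
t 14.6 stand tcp [-185.1  129.5  204.9] [179.9  -0.4   5.8] F [ 7.  -0.9  2.4] 17.829111854179214
```

View pics/v5.png

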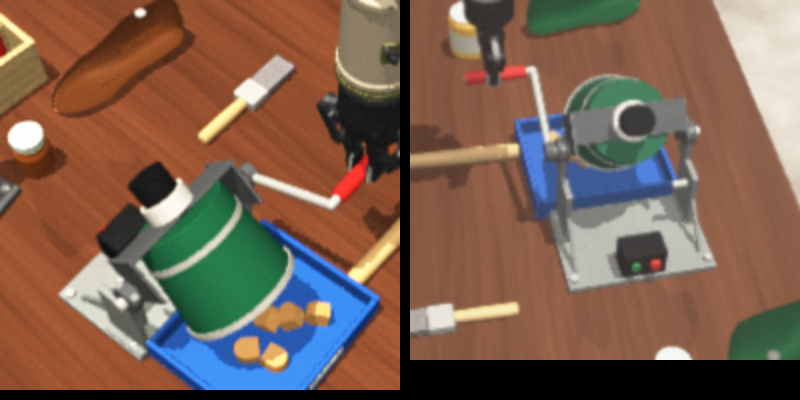

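All five heels lie in the tray (left view: 248,350; 275,357; 268,318; 290,317; 319,313). Now the swing back along the same arc.

```bash
python3 - <<'E'
import numpy as np
f=lambda a:np.array([-140*np.sin(a),-140*np.cos(a)])
for b,n in((1.17,8),(.37,8),(-.43,8)):
    print(b,[(np.round((f(b-.1*(i+1))-f(b))/1000,4)).tolist() for i in range(n)])
E
python3 -m jog '[0,0,0,0,0,0, 0,0,0,0,0,0, 0,0.0026,-0.0064,0,0,0, 0,0.0058,-0.013,0,0,0]' -1 60; python3 rel.py
```

```text
1.17 [[0.0061, -0.0126], [0.0134, -0.0245], [0.0219, -0.0357], [0.0314, -0.0459], [0.042, -0.0551], [0.0534, -0.0632], [0.0655, -0.0702], [0.0783, -0.0759]]
0.37 [[0.0133, -0.0044], [0.0269, -0.0075], [0.0408, -0.0091], [0.0548, -0.0094], [0.0688, -0.0083], [0.0825, -0.0058], [0.096, -0.0019], [0.109, 0.0033]]
-0.43 [[0.0124, 0.0065], [0.0241, 0.0141], [0.035, 0.0229], [0.0449, 0.0328], [0.0539, 0.0436], [0.0617, 0.0552], [0.0683, 0.0675], [0.0736, 0.0805]]
time: 15.2
tool_pos: [451.1, 32.0, 216.6]
tcp_rot: [180.0, -0.3, 5.8]
ft_force: [5.1, 1.2, -5.7]
finger_gap: 17.6
grip_force: 62.1
t 15.2 stand tcp [-185.4  124.3  216.6] [180.   -0.3   5.8] F [ 5.2  0.7 -5.7] 17.578493708551257
```

```bash
python3 -m jog '[0,0.0076,-0.0115,0,0,0, 0,0.0161,-0.0227,0,0,0, 0,0.0256,-0.0329,0,0,0, 0,0.0362,-0.0421,0,0,0, 0,0.0476,-0.0502,0,0,0, 0,0.0597,-0.0572,0,0,0, 0,0.0725,-0.0629,0,0,0]' -1 60; python3 rel.py
```

```text
time: 16.08
tool_pos: [457.4, -36.9, 283.9]
tcp_rot: [-179.7, -0.3, 6.0]
ft_force: [-10.1, 18.9, 26.3]
finger_gap: 17.9
grip_force: 61.6
t 16.075 stand tcp [-185.4   55.1  283.9] [-179.7   -0.3    6. ] F [-8.3 19.8 26.3] 17.903255179166987
```

```bash
python3 -m jog '[-0.001,0.0133,-0.009,0,0,0, -0.001,0.0269,-0.0125,0,0,0, -0.002,0.0408,-0.0145,0,0,0, -0.002,0.0548,-0.015,0,0,0, -0.002,0.0688,-0.014,0,0,0, -0.002,0.0825,-0.011,0,0,0, -0.002,0.096,-0.007,0,0,0]' -1 60; python3 rel.py
```

```text
time: 16.95
tool_pos: [464.5, -136.3, 287.0]
tcp_rot: [180.0, -0.1, 5.8]
ft_force: [-4.7, 1.6, 4.5]
finger_gap: 17.2
grip_force: 66.4
t 16.95 stand tcp [-187.3  -44.5  287. ] [ 1.8e+02 -1.0e-01  5.8e+00] F [-4.6  2.   4.5] 17.15812490500043
```

```bash
python3 -m jog '[-0.001,0.013,0.005,0,0,0, -0.001,0.0254,0.0115,0,0,0, -0.001,0.0371,0.0193,0,0,0, -0.001,0.048,0.0281,0,0,0, -0.001,0.0579,0.0379,0,0,0, -0.001,0.0668,0.0487,0,0,0, -0.001,0.0739,0.0592,0,0,0, -0.001,0.0794,0.0689,0,0,0]' -1 60; python3 rel.py
```

```text
time: 17.95
tool_pos: [471.2, -213.5, 215.2]
tcp_rot: [-179.8, 0.0, 5.9]
ft_force: [-18.8, 4.3, 3.1]
finger_gap: 17.4
grip_force: 79.4
t 17.95 stand tcp [-187.6 -122.   215.2] [-179.8    0.     5.9] F [-18.3   6.    3.1] 17.40847119481299
```

```bash
python3 -m jog '[-0.003,0.002,0.005,0,0,0, -0.003,0.004,0.009,0,0,0, -0.003,0.005,0.013,0,0,0, -0.003,0.006,0.016,0,0,0, -0.003,0.006,0.016,0,0,0]' -1 60; python3 rel.py; python3 fit.py | grep -E "rim|handle|tray"
```

```text
time: 18.58
tool_pos: [471.9, -219.9, 201.0]
tcp_rot: [-179.9, -0.4, 5.9]
ft_force: [34.6, 8.2, -6.8]
finger_gap: 17.3
grip_force: 81.4
t 18.575 stand tcp [-187.5 -128.4  201. ] [-179.9   -0.4    5.9] F [35.2  5.  -6.8] 17.29530778796566
scene handle 77 [[487.0, -220.0, 215.0], [509.0, -213.0, 221.0], [529.0, -207.0, 226.0]] [ 9.90000e-01  1.38000e-01 -1.60000e-02  5.07946e+02 -2.13773e+02
scene rim 780 ((652.0369873046875, -104.5889892578125), 79.51441192626953) 252.81549708137558
scene tray top 769 (array([624.5,  29.3]), array([236.6, 198.2]), 4.9)
scene tray all 5496 (array([624.6,  29.3]), array([236.5, 198.3]), 5.0)
side handle 88 [[434.0, -232.0, 214.0], [500.0, -226.0, 221.0], [524.0, -216.0, 227.0]] [ 9.98000e-01  6.60000e-02 -1.10000e-02  4.80624e+02 -2.25662e+02
side rim 413 ((647.4857177734375, -107.96000671386719), 79.85362243652344) 253.69389580983105
side tray top 45 (array([557.6,  19.6]), array([102.3, 209.7]), 1.14)
side tray all 319 (array([559.8,  20.6]), array([115.2, 207.5]), 3.42)
```

```bash
python3 -m jog '[0.002,0.001,0.004,0,0,0, 0.002,0.002,0.008,0,0,0, 0.002,0.002,0.01,0,0,0, 0.002,0.002,0.01,0,0,0]' -1 60; python3 rel.py
```

```text
time: 19.38
tool_pos: [473.9, -220.0, 199.9]
tcp_rot: [-179.9, -0.5, 6.0]
ft_force: [-18.5, 30.8, 60.9]
finger_gap: 17.6
grip_force: 89.8
t 19.375 stand tcp [-185.6 -128.7  199.9] [-179.9   -0.5    6. ] F [-15.6  32.4  60.9] 17.625337244432274
```

Firm against the stop (61 N up). Relieve, open, rise.

```bash
python3 -m jog '[-0.001,-0.002,-0.007,0,0,0, -0.001,-0.002,-0.007,0,0,0]' -1 60; python3 rel.py; python3 -m jog '[0,0,0,0,0,0, 0,0,0,0,0,0, 0,0,0,0,0,0, 0,0,0,0,0,0, 0,0,0,0,0,0]' 1; python3 -m jog '[0,0,-0.02,0,0,0, 0,0,-0.06,0,0,0, 0,0,-0.11,0,0,0, 0,0,-0.17,0,0,0, 0,0,-0.2,0,0,0, 0,0,-0.2,0,0,0]' 1;python3 - <<'E'
from h import *
p=r.snapshot("scene");q=r.snapshot("side")
o=np.zeros((400,800,3),np.uint8);o[:390,:400]=cv2.resize(p["pixels"][100:295,130:330],None,fx=2,fy=2);o[:360,410:800]=cv2.resize(q["pixels"][150:330,220:415],None,fx=2,fy=2)
cv2.imwrite("pics/v6.png",o[...,::-1])
E
python3 fit.py | grep -E "rim|handle|tray"
```

```text
time: 19.62
tool_pos: [473.7, -219.7, 200.4]
tcp_rot: [180.0, -0.5, 6.0]
ft_force: [14.0, 10.8, 8.4]
finger_gap: 17.2
grip_force: 83.7
t 19.625 stand tcp [-185.7 -128.4  200.4] [180.   -0.5   6. ] F [14.9  9.5  8.4] 17.177406672474312
time: 20.25
tool_pos: [469.7, -221.2, 197.8]
tcp_rot: [-180.0, 0.0, 5.8]
ft_force: [-0.0, 0.3, 0.4]
finger_gap: 85.4
grip_force: 0.0
time: 21.0
tool_pos: [470.8, -221.6, 403.3]
tcp_rot: [179.7, -0.4, 5.8]
ft_force: [-0.4, -0.4, -0.3]
finger_gap: 84.9
grip_force: 0.0
scene handle 108 [[444.0, -224.0, 218.0], [479.0, -215.0, 222.0], [526.0, -210.0, 226.0]] [ 9.94000e-01  1.14000e-01  1.00000e-03  4.83431e+02 -2.15601e+02
scene rim 670 ((651.6790161132812, -104.34461212158203), 79.2125015258789) 252.63824020782326
scene tray top 865 (array([623.7,  28.3]), array([238.5, 200. ]), 4.66)
scene tray all 5826 (array([623.9,  28.1]), array([238.9, 200. ]), 4.73)
side handle 171 [[437.0, -233.0, 213.0], [483.0, -225.0, 222.0], [523.0, -216.0, 226.0]] [ 9.96000e-01  8.70000e-02 -1.80000e-02  4.79962e+02 -2.25073e+02
side rim 408 ((645.5218505859375, -107.6883544921875), 79.63153076171875) 253.86991714628354
side tray top 118 (array([549.2,  16.5]), array([104.1, 198.9]), 3.48)
side tray all 665 (array([612.1,  24.7]), array([228.9, 203.5]), 5.64)
```

View pics/v6.png

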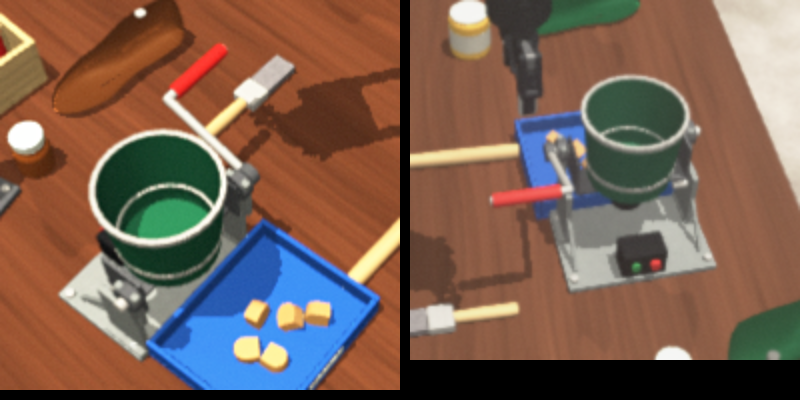

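The barrel is empty and upright (left view 160,205), all five heels are in the tray (248–319, 313–357), and the gripper is clear of everything.

```bash
python3 -c "
from bench import r
print(r.hand_in())"
```

```text
the job is handed in; nothing more can be done
None
```

The job is handed in: the tray is butted on the stand, all five heels are in it, and the barrel is back upright against its stop; the hand-in returned no verdict.

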